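# Seal the lodge kitchen's canisters

### The arm

A 6-joint arm with a two-finger parallel gripper is mounted at the origin on the work surface. World frame = base frame: x ahead of the robot, y to its left, z up, the work surface at z = 0. Lengths are in mm, angles in rad, forces in N, time in s.
With the tool pointing down it reaches from about 275 to 750 mm from the base axis. Payload 10.2 kg.
Tool frame: the origin (TCP) lies midway between the tips of the shut fingers; the grasp point (between the pads) lies 19 mm behind it (ctrl.grasp_offset is the distance from the TCP to the grasp point, in mm); z points along the fingers, y is the line along which they close (so a half turn about z gives the same grasp; the last joint's range is limited). The gripper opens to 85 mm and grips with 20 to 120 N. Pads are 22 mm wide; open, the fingers measure 114 mm over their backs; the gripper's body (76 mm by 85 mm) begins 54 mm behind the grasp point. The pads swing forward as they close: fully open they stand 13 mm farther back than shut.
Start: joints at [-1.464, 0.313, 1.498, -0, 1.331, -0.223], TCP at [170.011, -496.717, 231.294] pointing down, gripper open.
Joint ranges: [-2.94, 2.94], [-0.97, 2.17], [0.19, 2.56], [-1.23, 4.37], [0.02, 3.11], [-2.88, 2.88]. Speed limits (rad/s): [2.39, 2.39, 3.01, 3.14, 3.14, 3.14].

### API

Orientations are given as a unit quaternion [w, x, y, z].
In Python, from rig import ctrl, viewer, models gives the robot as it stands. The module is installed in compiled form; this text tells all that it offers.
- The arm moves only by the shell command python3 -m pendant 'ROWS' [OPENING] [FORCE]. ROWS is text: rows parted by semicolons, each of 4 numbers parted by spaces: the shift along the tool's x, y, z in m, then the turn about the tool's z in rad. In form: x y z yaw; .... A call has 1 to 10 rows; each row shifts and turns the commanded pose from where the row before left it, along the tool's axes as they then stand; what a row does not reach is not made up. A row lasts 1/8 s, in which the tool goes at most 62.5 mm and 10.7 degrees, less where a joint would pass 70% of its speed; a pose out of reach is approached as far as the arm can. A call is refused whole if a number of a shift passes 0.0625 or a number of a turn 0.188, either way. A call with a gripper value outside its range is refused whole. OPENING is the opening, from 0 (shut) to 1 (fully open), set as the call begins (- or left out, the last holds). The fingers move at their own pace and stop on an object; FORCE is the grip in N (left out, the last holds). Time passes only in rows, so rows that do not move let the fingers close. It gives the time, the measured TCP pose, the force, the opening and the grip force at its end, in the units of the state.
- ctrl.sense(): the state, without advancing time (a new reading comes with each control period).
- viewer.capture(name): name is "scene" or "top" or "wrist"; returns a dict with "color" (480x640x3 uint8, red, green, blue), "vertical_fov" (degrees; the focal length in pixels is half the picture's height over the tangent of half this angle, whatever the lens; pixels are square), "cx", "cy" (the principal point, pixels), "pose" (4x4, takes a point from camera to world coordinates). Camera axes: x right, y down, z forward; pixel columns grow to the right and rows downward; lengths in mm; the calibration is good to about 2 mm. A picture is of the moment at which its call begins. There is no depth.
- ctrl.finish_job(): hands the job in; it is judged then, once.
Trained networks look in the newest picture that a camera, given by its name, has taken for a name from the list of things; names that differ only in an ending like _2 or _b are one class to them, and where a whole thing is asked for, a point or a joint stands for the part that bears it (a point fixed in the world has none). Each returns a list of dicts, best first, with "p" (0 to 1); they miss things now and then, are a little off and sometimes report something else, mostly with a low value. They report only what shows in the picture. A call takes as long as a camera call. They do not tell look-alikes from the thing itself.
- models.boxes_of(camera, query): "at" ([x, y, z] in mm, in world coordinates, good to about 4 mm: the middle of the surface that is visible of it).
The state is a dict: "time_s": time; "joints": joint angles; "dq": joint speeds; "tau": joint torques, N m; "eef_pos": TCP position; "ee_rot": TCP orientation; "force": force on the tool from outside, world axes, zero at the start; "wrist_torque": the same for the moment, N m; "grip_width": opening from 0.0 (shut) to 1.0 (fully open); "grip_force": force on a finger pad.
Only numpy, scipy, OpenCV 4.12 (cv2) and the standard library are available. Lean on these libraries where they do the work, as an engineer would, in place of code of your own. Each camera call takes 0.05 s, during which the arm holds its last target. There are 200 camera calls.

### The job

Seal the three steel dry-goods canisters for the night: with a fingertip, lightly press the round button in the middle of each lid fully down, the tallest canister first, then the middle-sized one, then the shortest. Only press the buttons: do not lift, tip or push the canisters away from where they stand, and leave the other things on the table alone.

Things in the scene. Friction and masses are not known exactly. Their poses are not given: they have to be found in the camera images.
- tall: Storage canister, the tallest of three alike: upright brushed-steel cylinder of 90 mm diameter with a black lid (94 mm diameter, the top 22 mm), 170 mm high from its foot to the lid's flat top, 0.5 to 1.0 kg and loose on the table, with a push button in the middle of its lid. Origin at the centre of its underside; z up.
- tall_button_top (a point): Centre of the top face of the tallest canister's push button: a round flat-topped steel button of 44 mm diameter in the middle of the lid. Standing up, its top is 15 to 17 mm above the lid's flat top; pushed fully down and let go it is still 5 mm above it. The point moves with the button.
- tall_button (a joint): How far the tallest canister's button is pushed down, in m: 0 standing up (starts at 0 to 0.002), 0.012 fully down against its stop. It slides under about 3 N and stays where it is left (no return spring). Its top is cushioned: under load it also sinks about 1 mm for every 4 N, not counted in this value.
- medium: Storage canister, the middle-sized of three alike: upright brushed-steel cylinder of 90 mm diameter with a black lid (94 mm diameter, the top 22 mm), 130 mm high from its foot to the lid's flat top, 0.4 to 0.9 kg and loose on the table, with a push button in the middle of its lid. Origin at the centre of its underside; z up.
- medium_button_top (a point): Centre of the top face of the middle-sized canister's push button: a round flat-topped steel button of 44 mm diameter in the middle of the lid. Standing up, its top is 15 to 17 mm above the lid's flat top; pushed fully down and let go it is still 5 mm above it. The point moves with the button.
- medium_button (a joint): How far the middle-sized canister's button is pushed down, in m: 0 standing up (starts at 0 to 0.002), 0.012 fully down against its stop. It slides under about 3 N and stays where it is left (no return spring). Its top is cushioned: under load it also sinks about 1 mm for every 4 N, not counted in this value.
- short: Storage canister, the shortest of three alike: upright brushed-steel cylinder of 90 mm diameter with a black lid (94 mm diameter, the top 22 mm), 90 mm high from its foot to the lid's flat top, 0.3 to 0.75 kg and loose on the table, with a push button in the middle of its lid. Origin at the centre of its underside; z up.
- short_button_top (a point): Centre of the top face of the shortest canister's push button: a round flat-topped steel button of 44 mm diameter in the middle of the lid. Standing up, its top is 15 to 17 mm above the lid's flat top; pushed fully down and let go it is still 5 mm above it. The point moves with the button.
- short_button (a joint): How far the shortest canister's button is pushed down, in m: 0 standing up (starts at 0 to 0.002), 0.012 fully down against its stop. It slides under about 3 N and stays where it is left (no return spring). Its top is cushioned: under load it also sinks about 1 mm for every 4 N, not counted in this value.
- tumbler: Bystander: open steel tumbler, 68 mm across, 105 mm high, loose. Origin at the centre of its underside.
- spice_jar: Bystander: amber glass jar with plain steel cap, 56 mm across, 100 mm high, loose. Origin at the centre of its underside.
- food_tin: Bystander: food tin with paper label, 60 mm across, 75 mm high, loose. Origin at the centre of its underside.
- spoon: Bystander: wooden spoon lying flat, loose, about 200 mm long, at most 30 mm high. Origin on its underside, long axis x.
- mug: Bystander: aluminium mug with a handle at its own +y, 80 mm across, 90 mm high, loose. Origin at the centre of its underside.
- honey_jar: Bystander: clear glass jar with plain steel cap, 66 mm across, 95 mm high, loose. Origin at the centre of its underside.
- bowl: Bystander: small steel bowl, 116 mm across, 45 mm high, loose. Origin at the centre of its underside.
Mind the look-alikes: they are no part of the job. What is shaped like the medium but brown, pink or red is not meant.

How it is judged (in metres and radians):
On the way, in this order (a step that is already met when the one before it is completed fails the run):
1. the tallest canister's button is pushed down by the fingers (value of joint tall_button above 0.009 m and contact force between the fingers and tall above 0.3 N), for 0.05 s.
2. the middle-sized canister's button is pushed down by the fingers (value of joint medium_button above 0.009 m and contact force between the fingers and medium above 0.3 N), for 0.05 s.
3. the shortest canister's button is pushed down by the fingers (value of joint short_button above 0.009 m and contact force between the fingers and short above 0.3 N), for 0.05 s.
At the end, for the whole second after the job is handed in: All three buttons are at least 9 of their 12 mm down, every canister stands upright (within 0.06 rad), at rest and within 30 mm of where it started, and no other loose thing has moved more than 30 mm (value of joint each of tall_button, medium_button, short_button above 0.009 m and distance of each of tall, medium, short, tumbler, spice_jar, food_tin, spoon, mug, honey_jar, bowl from where it was at the start of the episode below 0.03 m and angle between each of tall, medium, short's own z axis and vertical below 0.06 rad and linear speed of each of tall, medium, short below 0.02 m/s); the robot touches nothing.
It fails at once if a button goes down out of turn (tallest, middle-sized, shortest) ((value of joint medium_button above 0.005 m and value of joint tall_button below 0.009 m) or (value of joint short_button above 0.005 m and value of joint medium_button below 0.009 m)).
It fails at once if a canister is lifted more than 10 mm (height (world z) of any of tall, medium, short above 0.01 m).
It fails at once if a canister is tipped or pushed more than 30 mm away (angle between any of tall, medium, short's own z axis and vertical above 0.2 rad or distance of any of tall, medium, short from where it was at the start of the episode above 0.03 m).
It fails at once if a canister is pressed harder than 25 N (contact force between the fingers and tall above 25 N or contact force between the fingers and medium above 25 N or contact force between the fingers and short above 25 N).
It fails at once if a bystander is moved more than 30 mm (distance of any of tumbler, spice_jar, food_tin, spoon, mug, honey_jar, bowl from where it was at the start of the episode above 0.03 m).
It also fails if it takes over 54 s, if anything falls off the work surface, if the arm or the gripper's body presses on something with over 40 N, if the wrist force passes 120 N, or if a joint passes its speed limit or range.

## Working session

There is one attempt and no reset: what is moved stays moved. The work goes in short steps, Python scripts to look and compute and a shell command to move; the robot and the scene stay as the last step left them, time stands still between calls to the robot, and variables do not carry over. Pictures are saved under pics/ and viewed, at most 10 in all, crops included, and the job is handed in when it is done.

```bash
mkdir -p pics; python3 - <<'E'
from rig import ctrl,viewer,models
import cv2
s=ctrl.sense();print(s['time_s'],s['eef_pos'],s['ee_rot'],s['force'],s['grip_width'])
for c in('scene','top'):
    d=viewer.capture(c);cv2.imwrite(f'pics/{c}0.png',d['color'][:,:,::-1])
    f=240/__import__('math').tan(d['vertical_fov']*3.14159/360)
    import numpy as np
    P=np.array(d['pose']);R=P[:3,:3];t=P[:3,3]
    print(c,t.round())
    for q in('tall_button_top','medium_button_top','short_button_top','tall','medium','short'):
        for b in models.boxes_of(c,q):
            a=np.array(b['at']);p=R.T@(a-t)
            print(q,round(b['p'],2),a.round(),(f*p[:2]/p[2]+[d['cx'],d['cy']]).round())
E
```

```text
0.0 [ 169.97995068 -496.43756785  230.74104205] [-6.56658952e-04  9.86432863e-01  1.64163865e-01  3.90371829e-05] [-0.41328959 -0.61294531  0.31288007] 0.9982787285287368
scene [1169. -444. 1460.]
medium_button_top 0.77 [605. 265. 146.] [401. 218.]
medium_button_top 0.74 [275. 300. 150.] [334. 138.]
medium_button_top 0.61 [546. 121. 146.] [345. 232.]
medium_button_top 0.51 [449. 279. 150.] [367. 179.]
medium_button_top 0.37 [469. 263. 127.] [367. 191.]
short_button_top 0.62 [638. -12. 102.] [328. 291.]
short_button_top 0.45 [ 473. -254.  168.] [210. 287.]
tall 0.83 [ 474. -255.  165.] [210. 288.]
medium 0.94 [292. 283. 117.] [333. 152.]
medium 0.75 [622. 259. 132.] [403. 226.]
medium 0.67 [472. 263. 125.] [367. 192.]
medium 0.57 [564. 113. 129.] [347. 241.]
short 0.68 [651. -19.  93.] [329. 298.]
short 0.55 [470. 265. 126.] [367. 191.]
top [ 439.   -3. 1172.]
tall_button_top 0.75 [ 449. -247.  184.] [423. 267.]
tall_button_top 0.3 [636.  -8. 101.] [312. 187.]
medium_button_top 0.87 [546. 124. 150.] [253. 222.]
medium_button_top 0.72 [603. 269. 148.] [189. 196.]
medium_button_top 0.59 [448. 281. 148.] [182. 265.]
medium_button_top 0.55 [270. 301. 149.] [170. 346.]
medium_button_top 0.47 [452. 279. 146.] [183. 263.]
short_button_top 0.59 [635. -10. 101.] [313. 187.]
tall 0.89 [ 446. -243.  168.] [419. 268.]
medium 0.81 [542. 122. 130.] [255. 225.]
medium 0.73 [451. 268. 130.] [190. 264.]
medium 0.73 [600. 265. 127.] [193. 199.]
medium 0.59 [275. 285. 134.] [179. 343.]
short 0.64 [629.  -7.  95.] [312. 190.]
```

View pics/scene0.png

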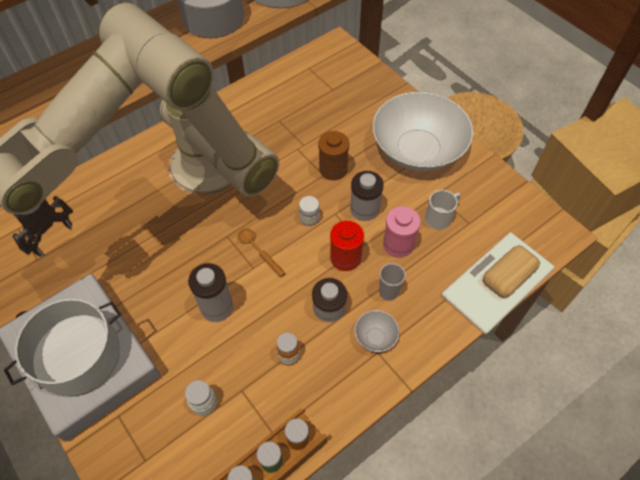

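View pics/top0.png

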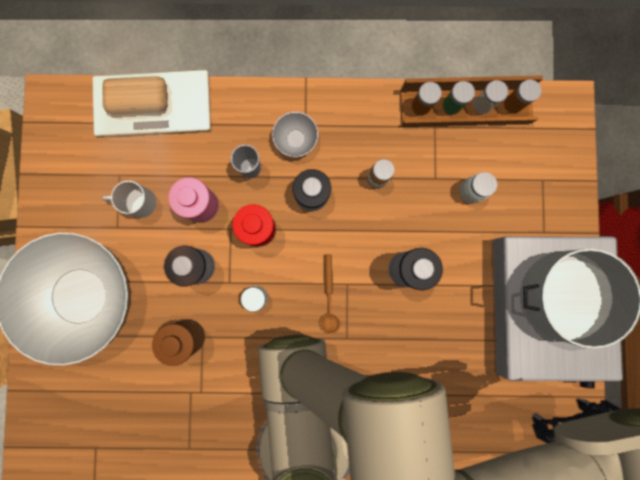

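The scene view shows look-alikes for the medium: brown (334,152), red (347,243), pink (402,230), and the black-lid steel one (367,190), which is the one to press. The tall canister is at (210,285) and the short at (329,297). In the top view the three are at (423,269), (183,265) and (312,187). I'll refine the button centres and check these choices in one crop.

```bash
python3 - <<'E'
from rig import ctrl,viewer
import cv2,numpy as np
rows=[]
T={'tall':186,'medium':146,'short':106}
S={'scene':{'tall':(206,275),'medium':(368,180),'short':(329,291)},'top':{'tall':(423,269),'medium':(183,265),'short':(312,187)}}
for c in S:
    d=viewer.capture(c);im=d['color'];P=np.array(d['pose']);f=240/np.tan(np.radians(d['vertical_fov']/2));row=[]
    for n,(u,v) in S[c].items():
        hsv=cv2.cvtColor(im,cv2.COLOR_RGB2HSV);m=((hsv[...,2]>110)&(hsv[...,1]<60)).astype(np.uint8)
        w=np.zeros_like(m);cv2.circle(w,(u,v),14,1,-1)
        k,l,st,ce=cv2.connectedComponentsWithStats(m*w,connectivity=4)
        i=l[v,u];x,y=ce[i]
        r=P[:3,:3]@[(x-d['cx'])/f,(y-d['cy'])/f,1];t=P[:3,3];p=t+r*(T[n]-t[2])/r[2]
        print(c,n,(round(x),round(y)),st[i],p.round(1))
        row.append(cv2.resize(im[v-30:v+50,u-40:u+40],(260,260),interpolation=cv2.INTER_CUBIC))
    rows.append(np.hstack(row))
cv2.imwrite('pics/crop.png',np.vstack(rows)[:,:,::-1])
s=ctrl.sense();print(s['time_s'],s['joints'])
E
```

```text
scene tall (205, 276) [196 268  19  17 238] [ 448.8 -250.5  186. ]
scene medium (367, 180) [360 173  16  14 175] [450.3 279.6 146. ]
scene short (329, 290) [321 283  17  16 225] [639.6  -9.3 106. ]
top tall (423, 268) [413 258  21  22 353] [ 446.5 -247.6  186. ]
top medium (182, 265) [172 255  21  21 335] [447.7 281.9 146. ]
top short (312, 186) [302 177  20  19 296] [636.9  -6.4 106. ]
0.8 [-1.46438846e+00  3.12866931e-01  1.49767384e+00 -2.30007689e-05
  1.33097346e+00 -2.23406113e-01]
```

View pics/crop.png

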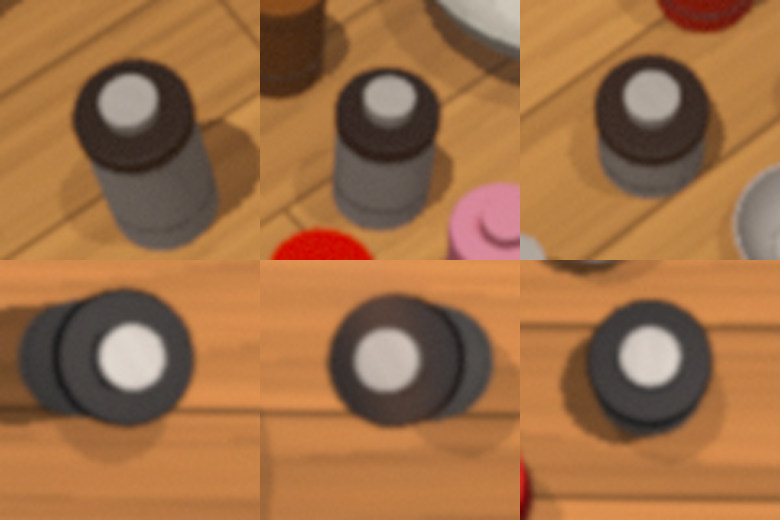

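The crop confirms all three: brushed steel with black lids and pale buttons. Both cameras agree to about 3 mm. Targets are tall (448,-249), medium (449,281) and short (638,-8). First I shut the fingers, rise a little and go above the tall one.

```bash
python3 -m pendant '0 0 -0.03 0; 0.038 -0.016 0 0; 0.038 -0.016 0 0; 0.038 -0.016 0 0; 0.038 -0.016 0 0; 0.038 -0.016 0 0; 0.038 -0.016 0 0; 0.038 -0.016 0 0; 0.038 -0.016 0 0; 0.039 -0.016 0 0' 0 20
```

```text
time_s: 2.05
eef_pos: [448.8, -248.4, 261.4]
ee_rot: [0.0, 0.986, 0.164, 0.0]
force: [0.3, -0.6, 0.3]
grip_width: -0.006
grip_force: 0.0
```

```bash
cat > look.py <<'E'
import sys,numpy as np,cv2
from rig import ctrl,viewer
from scipy.spatial.transform import Rotation as R
t=np.array(list(map(float,sys.argv[1:4])))
s=ctrl.sense();q=np.array(s['ee_rot']);p=np.array(s['eef_pos'])
print(s['time_s'],p.round(1),np.round(s['force'],2),round(s['grip_width'],2),'tool shift',R.from_quat(q[[1,2,3,0]]).inv().apply(t-p).round(1))
if len(sys.argv)>4:
    d=viewer.capture(sys.argv[4]);cv2.imwrite(f'pics/{sys.argv[5]}.png',d['color'][:,:,::-1])
E
python3 look.py 448 -249 187
```

```text
2.05 [ 448.8 -248.4  261.4] [ 0.27 -0.65  0.25] -0.01 tool shift [-1.   0.3 74.4]
```

```bash
python3 -m pendant '0 0 0.03 0; 0 0 0.03 0; 0 0 0.006 0; 0 0 0 0'; python3 look.py 448 -249 187 wrist w1
```

```text
time_s: 2.55
eef_pos: [448.0, -249.7, 195.9]
ee_rot: [0.0, 0.986, 0.164, 0.0]
force: [-0.5, 0.0, -0.7]
grip_width: -0.004
grip_force: 0.0
2.55 [ 448.  -249.7  195.9] [-0.5   0.03 -0.69] -0.0 tool shift [ 0.2 -0.6  8.9]
```

View pics/w1.png

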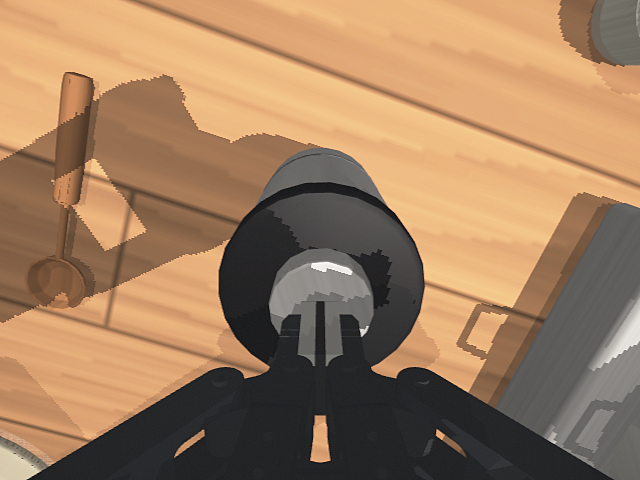

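The wrist view shows the shut fingertips (320,330) over the pale button (321,300), centred in the black lid. Pressing slowly.

```bash
python3 -m pendant '0 0 0.004 0; 0 0 0.003 0; 0 0 0.003 0; 0 0 0.003 0; 0 0 0.002 0; 0 0 0.002 0; 0 0 0 0'
```

```text
time_s: 3.48
eef_pos: [447.9, -249.4, 178.2]
ee_rot: [0.0, 0.986, 0.164, 0.0]
force: [0.2, 0.1, 1.5]
grip_width: 0.003
grip_force: 1.0
```

```bash
python3 -m pendant '0 0 0.002 0; 0 0 0.001 0; 0 0 0 0'
```

```text
time_s: 3.85
eef_pos: [447.9, -249.4, 175.2]
ee_rot: [-0.0, 0.986, 0.164, -0.0]
force: [0.2, -0.1, 2.2]
grip_width: -0.004
grip_force: 1.1
```

```bash
python3 -m pendant '0 0 0.001 0; 0 0 0.001 0; 0 0 0 0'
```

```text
time_s: 4.22
eef_pos: [448.0, -249.4, 173.6]
ee_rot: [0.0, 0.986, 0.164, 0.0]
force: [-0.9, -0.1, 6.2]
grip_width: -0.002
grip_force: 2.8
```

```bash
python3 -m pendant '0 0 0.001 0; 0 0 0 0; 0 0 0 0'
```

```text
time_s: 4.6
eef_pos: [448.0, -249.5, 172.9]
ee_rot: [0.0, 0.986, 0.164, 0.0]
force: [-2.2, 0.9, 7.8]
grip_width: -0.004
grip_force: 4.1
```

The force rose past the slide force, so the button is on its stop. Up, and across to the medium.

```bash
python3 -m pendant '0 0 -0.03 0; 0 0 -0.03 0; 0 0 -0.02 0; 0.017 -0.05 0 0; 0.017 -0.05 0 0; 0.017 -0.05 0 0; 0.017 -0.05 0 0; 0.017 -0.05 0 0' && python3 -m pendant '0.017 -0.05 0 0; 0.017 -0.05 0 0; 0.017 -0.05 0 0; 0.017 -0.05 0 0; 0.019 -0.05 0 0; 0 0 0 0'; python3 look.py 449 281 150 top t2
```

```text
time_s: 5.6
eef_pos: [446.9, 16.4, 252.0]
ee_rot: [-0.0, 0.986, 0.164, -0.0]
force: [0.8, -0.5, -0.5]
grip_width: -0.004
grip_force: 0.0
time_s: 6.35
eef_pos: [447.9, 281.9, 251.4]
ee_rot: [-0.0, 0.986, 0.166, -0.001]
force: [-0.3, -0.6, -0.0]
grip_width: 0.002
grip_force: 0.0
6.35 [447.9 281.9 251.4] [-0.33 -0.62 -0.02] 0.0 tool shift [  0.9   1.3 101.4]
```

View pics/t2.png

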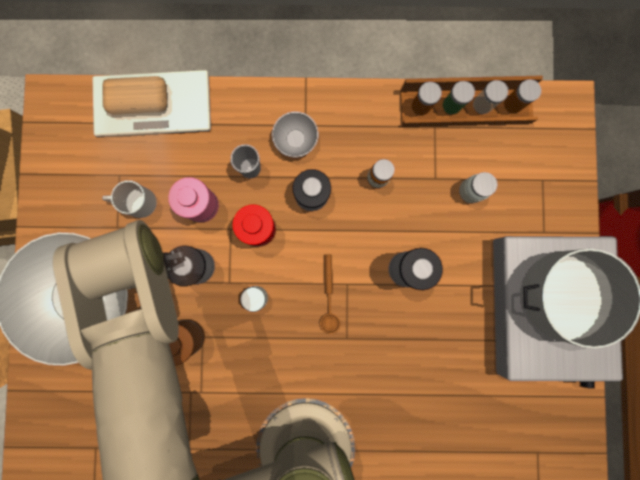

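Top view: nothing has moved, and the gripper is above the black-lid medium (182,264). Descending.

```bash
python3 -m pendant '0.001 0.001 0.03 0; 0 0 0.03 0; 0 0 0.03 0; 0 0 0.005 0; 0 0 0 0'; python3 look.py 449 281 150 wrist w2
```

```text
time_s: 7.02
eef_pos: [450.4, 278.2, 158.0]
ee_rot: [-0.0, 0.987, 0.164, 0.0]
force: [1.0, 0.4, 1.0]
grip_width: -0.0
grip_force: 0.0
7.025 [450.4 278.2 158. ] [0.97 0.4  1.04] -0.0 tool shift [-0.4 -3.1  8. ]
```

View pics/w2.png

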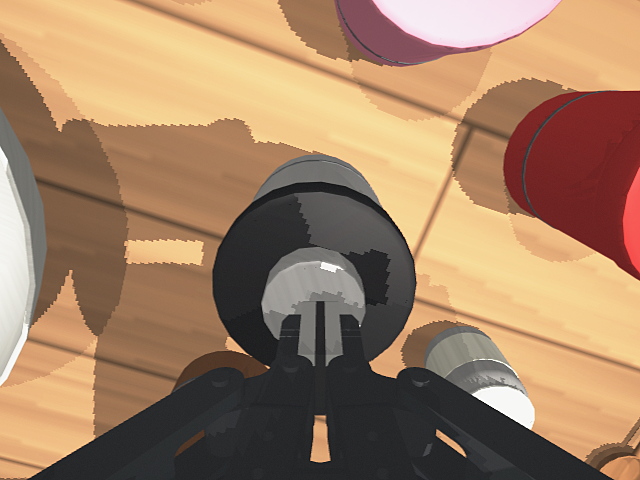

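The wrist view shows the tips (320,330) about 3 mm right of the centre of the black-lid canister's button (314,300). Correcting that and pressing.

```bash
python3 -m pendant '0 -0.003 0.003 0; 0 0 0.003 0; 0 0 0.003 0; 0 0 0.003 0; 0 0 0.003 0; 0 0 0.003 0; 0 0 0.002 0; 0 0 0.002 0; 0 0 0 0'
```

```text
time_s: 8.2
eef_pos: [449.0, 281.6, 135.2]
ee_rot: [-0.0, 0.986, 0.164, -0.0]
force: [-1.2, -0.7, 1.8]
grip_width: -0.004
grip_force: 0.9
```

```bash
python3 -m pendant '0 0 0.001 0; 0 0 0.001 0; 0 0 0 0'
```

```text
time_s: 8.57
eef_pos: [449.0, 281.6, 133.6]
ee_rot: [-0.0, 0.986, 0.164, 0.0]
force: [-2.3, -0.8, 4.7]
grip_width: 0.003
grip_force: 2.8
```

```bash
python3 -m pendant '0 0 0.001 0; 0 0 0 0; 0 0 0 0'
```

```text
time_s: 8.95
eef_pos: [449.1, 281.6, 132.9]
ee_rot: [-0.0, 0.986, 0.164, 0.0]
force: [-3.2, -0.2, 7.4]
grip_width: -0.001
grip_force: 4.1
```

```bash
python3 -m pendant '0 0 -0.03 0; 0 0 -0.03 0; 0 0 -0.03 0; 0.011 0.042 0 0; 0.011 0.042 0 0; 0.011 0.042 0 0; 0.011 0.042 0 0' && python3 -m pendant '0.011 0.042 0 0; 0.011 0.042 0 0; 0.011 0.042 0 0; 0.009 0.041 0 0; 0 0 0 0'; python3 look.py 638 -8 112
```

```text
time_s: 9.82
eef_pos: [545.7, 135.6, 222.0]
ee_rot: [0.0, 0.986, 0.164, -0.0]
force: [0.2, 0.1, -1.1]
grip_width: 0.005
grip_force: 0.0
time_s: 10.45
eef_pos: [639.5, -10.1, 221.0]
ee_rot: [-0.0, 0.987, 0.163, -0.001]
force: [-1.0, 0.5, 0.4]
grip_width: 0.001
grip_force: 0.0
10.45 [639.5 -10.1 221. ] [-0.97  0.53  0.45] 0.0 tool shift [ -0.7  -2.4 109. ]
```

```bash
python3 -m pendant '0 0 0.03 0; 0 0 0.03 0; 0 0 0.03 0; 0 0 0.013 0; 0 0 0 0; 0 0 0 0'; python3 look.py 638 -8 112 wrist w3
```

```text
time_s: 11.2
eef_pos: [639.4, -7.5, 120.7]
ee_rot: [0.0, 0.986, 0.164, 0.001]
force: [0.1, 0.8, 0.4]
grip_width: -0.003
grip_force: 0.0
11.2 [639.4  -7.5 120.7] [0.11 0.81 0.37] -0.0 tool shift [-1.5  0.   8.7]
```

View pics/w3.png

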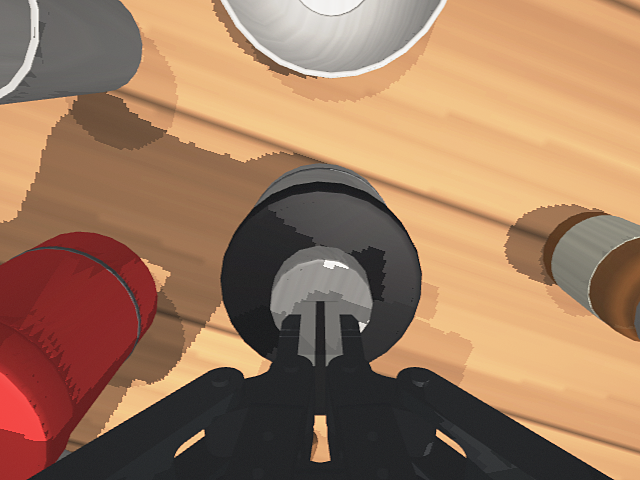

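The tips are centred on the short canister's button (321,300). Pressing to about z = 95.

```bash
python3 -m pendant '-0.001 0 0.004 0; 0 0 0.004 0; 0 0 0.003 0; 0 0 0.003 0; 0 0 0.003 0; 0 0 0.003 0; 0 0 0.003 0; 0 0 0.002 0; 0 0 0 0'
```

```text
time_s: 12.38
eef_pos: [637.9, -7.8, 94.3]
ee_rot: [-0.0, 0.986, 0.164, -0.0]
force: [-0.6, -1.1, 3.0]
grip_width: -0.003
grip_force: 1.5
```

```bash
python3 -m pendant '0 0 0.001 0; 0 0 0.001 0; 0 0 0 0'
```

```text
time_s: 12.75
eef_pos: [638.0, -7.9, 93.0]
ee_rot: [0.0, 0.986, 0.164, 0.0]
force: [-3.9, 0.4, 8.2]
grip_width: -0.001
grip_force: 4.0
```

Fully down. I'll retreat straight up and take a final look.

```bash
python3 -m pendant '0 0 -0.02 0; 0 0 -0.04 0; 0 0 -0.05 0; -0.05 0 -0.04 0; -0.05 0 0 0; -0.05 0 0 0; -0.05 0 0 0; 0 0 0 0; 0 0 0 0'; python3 look.py 638 -8 112 scene s3
```

```text
time_s: 13.88
eef_pos: [450.4, -72.3, 241.5]
ee_rot: [0.0, 0.986, 0.164, 0.0]
force: [-0.3, -0.6, 0.9]
grip_width: 0.002
grip_force: 0.0
13.875 [450.4 -72.3 241.5] [-0.33 -0.56  0.85] 0.0 tool shift [198.2  -0.2 129.6]
```

View pics/s3.png

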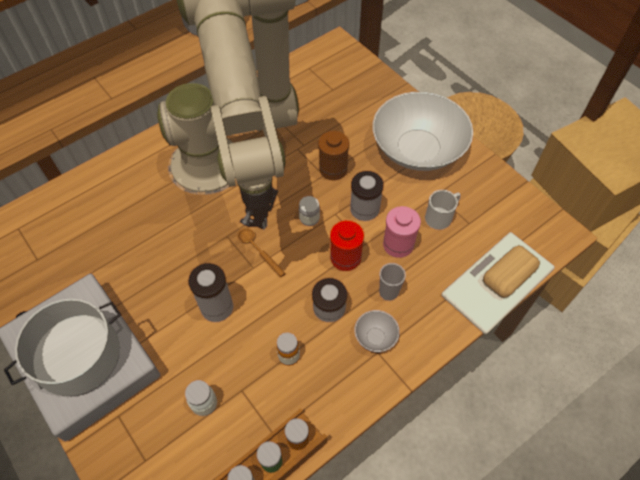

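The buttons at (206,278), (368,183) and (329,293) are each a few pixels lower in the image, which fits being pressed down. Nothing else has moved and the gripper is clear.

```bash
python3 -c "
from rig import ctrl
print(ctrl.finish_job())"
```

```text
the job is handed in; nothing more can be done
None
```

I pressed all three buttons down to their stops in order (tall, medium, short), saw nothing displaced in the final picture, and handed the job in; no verdict was returned.

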